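# Return the stain bottle to its carton and fold the flaps shut

## Task

Put the loose violet stain bottle back upright in the empty part of the cardboard carton, then close the carton by folding its flaps down flat: first both short end flaps, then the plain long flap, and last the long flap with the blue tape. Do not knock over or shift the other bottles or the tin.

Things in the scene. Friction and masses are not known exactly. Their poses are not given: they have to be found in the camera images.
- carton: open cardboard carton fixed to the bench, 130 (its x) by 160 (its y) by 119 mm high, walls 4 mm, inner floor 11 mm up, origin at the centre of its underside, z up. A red and a blue dropper bottle like the violet one stand fixed inside at x = -26 and +26, y = -53 mm; the rest is empty. The four flaps do not collide with one another.
- bay (a point): a good place for the violet bottle on the inner floor of the empty part of the carton (carton frame 0, 8, 11 mm); the empty part reaches from y = -34 to +76 mm and x = -61 to +61 mm
- stain_violet: violet dropper bottle with white tapered top, loose and upright, 98 mm high, origin at the centre of its underside, z up along it: round body of diameter 37 mm up to 65 mm, above that a white dropper top of diameter 20 mm or a little less up to 98 mm; about 0.09 kg
- short_left (a joint): plain short flap on the carton's +y end, 120 mm wide, 58 mm from hinge to free edge; starts between 1.15 and 1.45. Value 0 = flat, closed; 1.57 = upright; more = leaning out (stop 2.2). Stiff crease: stays where it is left, 0.6 N at the free edge turns it. 3 mm board. On the wall beyond, a plug sticks out to y = 0.345 m at x 0.47 to 0.52, z 0.22 to 0.30 (world).
- short_right (a joint): plain short flap on the carton's -y end, 120 mm wide, 58 mm from hinge to free edge; starts between 1.5 and 2.0. Value 0 = flat, closed; 1.57 = upright; more = leaning out (stop 2.2). Stiff crease: stays where it is left, 0.6 N at the free edge turns it. 3 mm board.
- long_plain (a joint): plain long flap on the carton's +x side, 156 mm wide, 62 mm from hinge to free edge; starts between 1.5 and 2.0. Value 0 = flat, closed; 1.57 = upright; more = leaning out (stop 2.2). Stiff crease: stays where it is left, 0.6 N at the free edge turns it. 3 mm board. A fixed grey microscope stands beyond, its column at x 0.66 to 0.73, y 0.15 to 0.23 m (world), 0.26 high.
- long_taped (a joint): long flap on the carton's -x side with blue tape along its free edge, 156 mm wide, 65 mm from hinge to free edge; starts between 1.5 and 2.0. Value 0 = flat, closed; 1.57 = upright; more = leaning out (stop 2.2). Stiff crease: stays where it is left, 0.6 N at the free edge turns it. 3 mm board. A fixed cream microscope stands near, its column at x 0.31 to 0.38, y 0.04 to 0.13 m (world), 0.21 high.
- short_left_hinge (a point): Hinge line midpoint; the point turns with the flap: its +x runs along the flap from the hinge to the free edge, y along the hinge line. In the carton frame at (0, 78.5, 116.5) mm.
- short_right_hinge (a point): Hinge line midpoint; the point turns with the flap: its +x runs along the flap from the hinge to the free edge, y along the hinge line. In the carton frame at (0, -78.5, 116.5) mm.
- long_plain_hinge (a point): Hinge line midpoint; the point turns with the flap: its +x runs along the flap from the hinge to the free edge, y along the hinge line. In the carton frame at (63.5, 0, 119.5) mm.
- long_taped_hinge (a point): Hinge line midpoint; the point turns with the flap: its +x runs along the flap from the hinge to the free edge, y along the hinge line. In the carton frame at (-63.5, 0, 119.5) mm.
- reagent_a: bystander: large white reagent bottle, diameter 88 mm, 225 mm high, loose, origin at the centre of its underside
- reagent_b: bystander: large white reagent bottle, diameter 86 mm, 221 mm high, loose, origin at the centre of its underside
- brown_blue: bystander: amber glass bottle with white cap and blue label, diameter 59 mm, 122 mm high, loose, origin at the centre of its underside
- tin: bystander: open metal tin, diameter 98 mm, 114 mm high, loose, origin at the centre of its underside

How it is judged:
On the way, in this order (a step that is already met when the one before it is completed fails the run):
1. the violet bottle stands upright in the empty part of the carton, all flaps still open (x of stain_violet in the frame of carton between -0.05 and 0.05 m and y of stain_violet in the frame of carton between -0.03 and 0.07 m and z of stain_violet in the frame of carton below 0.022 m and angle between stain_violet's own z axis and vertical below 0.2 rad and value of joint each of short_left, short_right, long_plain, long_taped above 0.8 rad), for 0.2 s.
2. both short flaps are folded flat (in either order) while both long flaps are still open (value of joint each of short_left, short_right below 0.15 rad and value of joint each of long_plain, long_taped above 0.8 rad), for 0.2 s.
3. the plain long flap is folded flat on them while the taped flap is still open (value of joint each of short_left, short_right, long_plain below 0.15 rad and value of joint long_taped above 0.8 rad), for 0.2 s.
At the end, for the whole second after the job is handed in: All four flaps lie flat (each within 0.15 rad of closed) and the violet bottle stands inside on the floor of the carton's empty part, upright within 0.2 rad (value of joint each of short_left, short_right, long_plain, long_taped below 0.15 rad and x of stain_violet in the frame of carton between -0.05 and 0.05 m and y of stain_violet in the frame of carton between -0.03 and 0.07 m and z of stain_violet in the frame of carton below 0.022 m and angle between stain_violet's own z axis and vertical below 0.2 rad); the robot touches nothing.
It fails at once if a bystander bottle or the tin is shifted by more than 30 mm or tipped (distance of any of reagent_a, reagent_b, brown_blue, tin from where it was at the start of the episode above 0.03 m or angle between any of reagent_a, reagent_b, brown_blue, tin's own z axis and vertical above 0.3 rad).
It also fails if it takes over 64 s, if anything falls off the work surface, if the arm or the gripper's body presses on something with over 40 N, if the wrist force passes 120 N, or if a joint passes its speed limit or range.

## Robot

A 6-joint arm with a two-finger parallel gripper is mounted at the origin on the work surface; the furniture and walls round the work are solid. World frame = base frame: x ahead of the robot, y to its left, z up, the work surface at z = 0. Lengths are in m, angles in rad, forces in N, time in s.
With the tool pointing down it reaches from about 0.325 to 0.9 m from the base axis. Payload 6.1 kg.
Tool frame: the origin (TCP) lies at the centre of the arm's flange, where the gripper is bolted on; the fingertips stand 182 mm ahead of it and the grasp point (between the pads) lies 164 mm ahead of it; z points along the fingers, y is the line along which they close (so a half turn about z gives the same grasp; the last joint's range is limited). The gripper opens to 87 mm and grips with 3 to 60 N. Pads are 19 mm wide; open, the fingers measure 117 mm over their backs; the gripper's body (75 mm by 190 mm) begins 51 mm behind the grasp point.
Start: joints at [-1.354, 0.22, 1.526, -0, 1.395, -0.126], TCP at [0.21, -0.589, 0.405] pointing down, gripper open.
Joint ranges: [-2.98, 2.98], [-0.91, 2.08], [0.09, 2.57], [-1.24, 4.39], [0.2, 2.65], [-2.68, 2.68]. Speed limits (rad/s): [2.57, 2.57, 3.01, 3.14, 3.14, 3.14].

## Interface

Orientations are given as [roll, pitch, yaw] about the fixed x, y, z axes, in that order (R = Rz(yaw) Ry(pitch) Rx(roll)).
In Python, from workcell import r, imaging gives the robot as it stands (r), with the cameras (imaging).
- The arm moves only by the shell command python3 jog.py 'ROWS' [FORCE]. ROWS is a JSON list of rows, 1 to 12 of them, each of 7 numbers: the finger opening in m, then dx, dy, dz in m, then a rotation vector rx, ry, rz in rad; each row shifts and turns the commanded pose from where the row before left it, along the tool's axes as they then stand; what a row does not reach is not made up. A row lasts 1/12 s, in which the tool goes at most 0.0417 m and 0.125 rad, less where a joint would pass 70% of its speed; a pose out of reach is approached as far as the arm can. The fingers move at their own pace and stop on an object; FORCE is the grip in N (left out, the last holds). Time passes only in rows, so rows that do not move let the fingers close. It prints the time, the measured TCP pose, the force, the opening and the grip force at its end.
- r.read_state(): the state, without advancing time (a new reading comes with each control period).
- imaging.snapshot(name): name is "side" or "top" or "wrist"; returns a dict with "pixels" (420x560x3 uint8, blue, green, red), "z_map" (420x560 float32, m along the optical axis (not along the pixel's ray), 0 where there is no reading), "mtx" (3x3 intrinsics, pixels), "T" (4x4, takes a point from camera to world coordinates). Camera axes: x right, y down, z forward; pixel columns grow to the right and rows downward; lengths in m; the calibration is good to about 2 mm. A picture is of the moment at which its call begins.
- r.sign_off(): hands the job in; it is judged then, once.
The state is a dict: "time": time; "joints": joint angles; "dq": joint speeds; "tau": joint torques, N m; "tool_pos": TCP position; "tool_rot": TCP orientation; "force": force on the tool from outside, world axes, zero at the start; "moment": the same for the moment, N m; "width": finger opening in m; "grip_force": force on a finger pad.
Only numpy, scipy, OpenCV 4.12 (cv2) and the standard library are available. Lean on these libraries where they do the work, as an engineer would, in place of code of your own. Each camera call takes 0.05 s, during which the arm holds its last target. There are 200 camera calls.

## Working session

There is one attempt and no reset: what is moved stays moved. The work goes in short steps, Python scripts to look and compute and a shell command to move; the robot and the scene stay as the last step left them, time stands still between calls to the robot, and variables do not carry over. Pictures are saved under pics/ and viewed, at most 10 in all, crops included, and the job is handed in when it is done.

```bash
ls; mkdir -p pics
cat > h.py <<'E'
import numpy as np, cv2, pickle
from workcell import r, imaging
def snap(n,save=None):
    s=imaging.snapshot(n)
    if save: cv2.imwrite('pics/'+save,s['pixels'])
    return s
def cloud(s):
    z=s['z_map'];K=s['mtx'];v,u=np.indices(z.shape)
    P=np.stack([(u-K[0,2])/K[0,0]*z,(v-K[1,2])/K[1,1]*z,z],-1)
    W=P@s['T'][:3,:3].T+s['T'][:3,3]
    W[z<=0]=np.nan
    return W
E
python3 - <<'E'
from h import *
a=snap('top','top0.png');b=snap('side','side0.png')
pickle.dump((a,b),open('s0.pkl','wb'))
for s in (a,b): print(s['T'].round(3).tolist(),s['mtx'].round(1).tolist())
print(r.read_state())
E
```

```text
jog.py
pics
workcell.py
[[0.018, -0.985, 0.172, 0.288], [-1.0, -0.019, -0.004, 0.09], [0.007, -0.172, -0.985, 1.063], [0.0, 0.0, 0.0, 1.0]] [[513.6, 0.0, 276.4], [0.0, 513.6, 214.7], [0.0, 0.0, 1.0]]
[[-0.709, 0.626, -0.325, 0.738], [0.705, 0.625, -0.334, 0.415], [-0.006, -0.466, -0.885, 0.892], [0.0, 0.0, 0.0, 1.0]] [[382.7, 0.0, 279.0], [0.0, 382.7, 202.9], [0.0, 0.0, 1.0]]
{'time': 0.1, 'joints': array([-1.35409224e+00,  2.21152827e-01,  1.52748755e+00, -1.15979143e-05,
        1.39471649e+00, -1.26123712e-01]), 'dq': array([ 3.83858739e-04,  9.41728311e-05, -3.03525490e-03, -5.34135248e-04,
        8.64275090e-04,  5.81954483e-04]), 'tau': array([-5.22787377e-04, -4.95952034e+01, -3.88514578e+01,  7.02807144e-02,
        5.16336167e-02, -4.57244312e-05]), 'tool_pos': array([ 0.21002312, -0.58839892,  0.40374777]), 'tool_rot': array([-3.13984102e+00, -2.10595040e-04,  3.42829653e-01]), 'force': array([ 0.04124219, -0.44883436, -0.18889475]), 'moment': array([-0.04599462,  0.00124968,  0.00370757]), 'grip_force': 0.0, 'width': 0.0869017252568453}
```

View pics/top0.png

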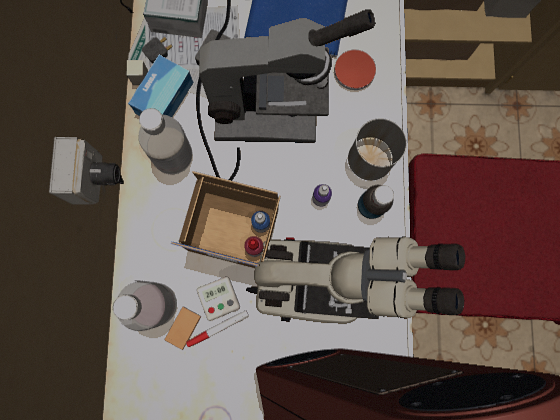

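View pics/side0.png

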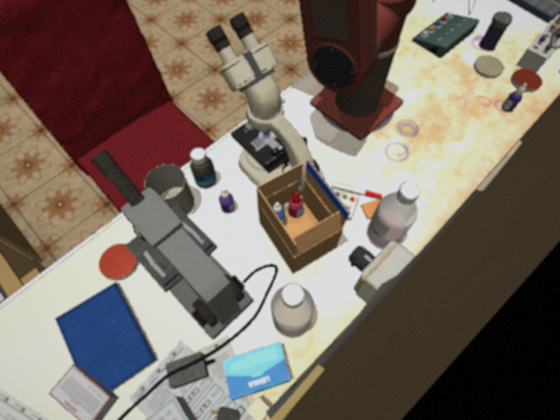

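The top view shows the carton around (230,220) slightly yawed, with red and blue bottles inside. The violet bottle is at (322,195), the amber one at (375,203), the tin at (377,150), and the taped flap's edge runs from (172,243) to (265,265). The side view shows all the flaps standing up.

Run:
```python
from h import *
a,b=pickle.load(open('s0.pkl','rb'))
for n,s in (('top',a),('side',b)):
    W=cloud(s);hsv=cv2.cvtColor(s['pixels'],cv2.COLOR_BGR2HSV);print(n)
    def rep(k,m):
        p=W[m&~np.isnan(W[...,0])]
        if len(p): print(k,len(p),'med',np.median(p,0).round(4),'min',p.min(0).round(3),'max',p.max(0).round(3))
    box=(W[...,0]>.3)&(W[...,0]<.75)&(W[...,1]>-.25)&(W[...,1]<.4)
    H,S,V=hsv[...,0],hsv[...,1],hsv[...,2]
    rep('violet',box&(H>120)&(H<150)&(S>80)&(W[...,2]<.12))
    rep('red',box&((H>172)|(H<4))&(S>150)&(W[...,2]>.03))
    rep('blue',box&(H>100)&(H<120)&(S>110)&(W[...,2]>.03))
    # violet bottle cap
    u=W[(W[...,2]>.085)&(W[...,2]<.11)&(abs(W[...,0]-.46)<.2)&(abs(W[...,1]+0.03)<.08)]
    # cardboard
    cb=box&(H>8)&(H<24)&(S>70)
    if n=='top':
        roi=np.zeros_like(cb);roi[165:275,165:285]=1;cb&=roi
    else:
        roi=np.zeros_like(cb);roi[150:275,250:355]=1;cb&=roi
    p=W[cb];p=p[p[:,2]>.02]
    for lo,hi in ((.02,.06),(.06,.11),(.112,.126),(.126,.2)):
        q=p[(p[:,2]>lo)&(p[:,2]<hi)]
        if len(q)>5:
            rr=cv2.minAreaRect(q[:,:2].astype(np.float32)*1000);print(lo,len(q),[np.round(x,1) for x in rr], cv2.boxPoints(rr).round(0).tolist(),q[:,2].max().round(3))
im=cv2.resize(a['pixels'][150:290,160:300],(560,560),interpolation=cv2.INTER_CUBIC)
im2=cv2.resize(b['pixels'][140:280,240:380],(560,560),interpolation=cv2.INTER_CUBIC)
cv2.imwrite('pics/crop.png',cv2.resize(np.hstack([im,im2]),(800,400)))
```

```text
top
violet 174 med [0.505  0.0029 0.0577] min [ 0.312 -0.021  0.005] max [0.697 0.255 0.119]
red 295 med [0.3984 0.1279 0.0879] min [ 0.309 -0.168  0.03 ] max [0.693 0.34  0.381]
blue 825 med [0.6944 0.3192 0.0575] min [ 0.301 -0.165  0.03 ] max [0.75  0.397 0.39 ]
0.02 523 [array([434.9, 160.9]), array([186.1, 127.3]), np.float64(76.6)] [[351.0, 85.0], [475.0, 56.0], [518.0, 237.0], [394.0, 266.0]] 0.06
0.06 509 [array([437.3, 157.5]), array([190.5, 121.4]), np.float64(77.1)] [[357.0, 78.0], [475.0, 51.0], [518.0, 237.0], [399.0, 264.0]] 0.11
0.112 241 [array([440.7, 176. ]), array([156.4, 125.6]), np.float64(76.7)] [[362.0, 114.0], [484.0, 85.0], [520.0, 238.0], [398.0, 267.0]] 0.126
0.126 1130 [array([435.3, 173. ]), array([161. , 132.9]), np.float64(76.8)] [[352.0, 110.0], [482.0, 79.0], [518.0, 236.0], [389.0, 267.0]] 0.188
side
violet 115 med [0.5237 0.0036 0.0547] min [ 0.502 -0.015  0.011] max [0.532 0.01  0.068]
red 208 med [0.4132 0.1322 0.0748] min [ 0.377 -0.042  0.03 ] max [0.71  0.146 0.399]
blue 801 med [0.6938 0.3572 0.0596] min [ 0.36  -0.11   0.035] max [0.75  0.393 0.184]
0.02 654 [array([443.7, 173.7]), array([158.6, 128.5]), np.float64(76.8)] [[363.0, 111.0], [488.0, 82.0], [524.0, 236.0], [399.0, 266.0]] 0.06
0.06 1185 [array([435.7, 141.3]), array([226.2, 129.3]), np.float64(77.1)] [[348.0, 45.0], [474.0, 17.0], [524.0, 237.0], [398.0, 266.0]] 0.11
0.112 530 [array([433.8, 138.3]), array([232.7, 129.8]), np.float64(76.4)] [[343.0, 41.0], [469.0, 10.0], [524.0, 236.0], [398.0, 267.0]] 0.126
0.126 2207 [array([440.6, 169.9]), array([163. , 131.5]), np.float64(76.8)] [[358.0, 106.0], [486.0, 76.0], [523.0, 234.0], [395.0, 264.0]] 0.185
```

View pics/crop.png

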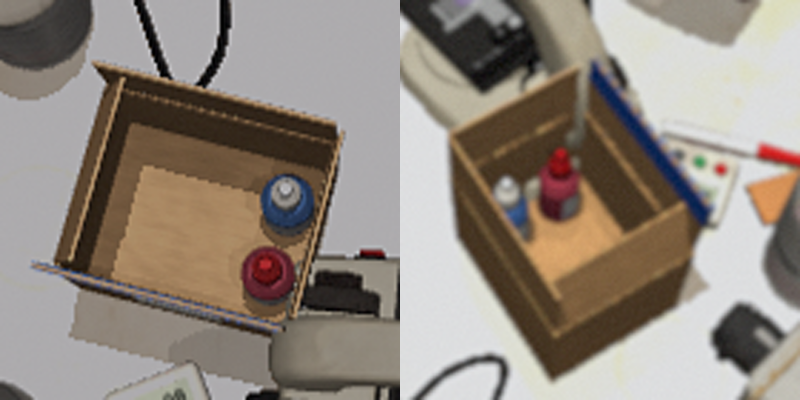

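Run:
```python
from h import *
a,b=pickle.load(open('s0.pkl','rb'))
W=np.vstack([cloud(a).reshape(-1,3),cloud(b).reshape(-1,3)]);W=W[~np.isnan(W[:,0])]
xs=np.arange(.28,.76,.04);ys=np.arange(.36,-.30,-.04)
print('max z mm rows x, cols y(center)');print('      ',[int(round(y*1000)) for y in ys])
for x in xs:
    print(int(round(x*1000)),end=' ')
    for y in ys:
        m=(abs(W[:,0]-x)<.02)&(abs(W[:,1]-y)<.02)&(W[:,2]<.7);print('%4d'%(W[m,2].max()*1000) if m.any() else '   .',end=' ')
    print()
for n,s in (('top',a),('side',b)):
    w=cloud(s).reshape(-1,3);w=w[~np.isnan(w[:,0])]
    q=w[(np.hypot(w[:,0]-.512,w[:,1]-.0)<.035)&(w[:,2]>.012)]
    for lo,hi in ((.02,.06),(.07,.094),(.094,.11)):
        p=q[(q[:,2]>lo)&(q[:,2]<hi)]
        if len(p)>3:print(n,lo,len(p),p.mean(0).round(4),p.min(0).round(4),p.max(0).round(4))
        if len(p)>8:
            from scipy.optimize import least_squares
            R=.0185 if lo<.05 else .0095
            f=least_squares(lambda c:np.hypot(p[:,0]-c[0],p[:,1]-c[1])-R,p[:,:2].mean(0)+(.005*np.array([1,0]) if n=='top' else [-.005,-.005]),loss='soft_l1',f_scale=.002);print('  fit',f.x.round(4))
    # carton frame
    c=np.array([.442,.174]);t=-.232;ex=np.array([np.cos(t),np.sin(t)]);ey=np.array([-np.sin(t),np.cos(t)])
    C=np.c_[(w[:,:2]-c)@ex,(w[:,:2]-c)@ey,w[:,2]]*1000
    up=(C[:,2]>128)&(C[:,2]<190)
    for k,ax,sg,h,hz in (('sl',1,1,78.5,116.5),('sr',1,-1,78.5,116.5),('lp',0,1,63.5,119.5),('lt',0,-1,63.5,119.5)):
        o=1-ax;L=50
        m=up&(abs(C[:,o])<L)&(abs(C[:,ax]*sg-h)<45)&(C[:,2]-hz<67)
        p=C[m]; 
        ang=np.arctan2(p[:,2]-hz,h-p[:,ax]*sg); zz=p[:,2]>140
        print(n,k,m.sum(),'ang pct',np.percentile(ang[zz],[10,30,50,70,90]).round(2) if zz.sum()>3 else '', 'zmax',p[:,2].max().round() if len(p) else '')
    m=(abs(C[:,0])<75)&(abs(C[:,1])<90)&(C[:,2]>30)&(C[:,2]<100)
    p=C[m];print(n,'walls +x',np.median(p[(abs(p[:,0]-65)<5)&(abs(p[:,1])<70),0]),'+y',np.median(p[(abs(p[:,1]-80)<5)&(abs(p[:,0])<55),1]))
```

```text
max z mm rows x, cols y(center)
       [360, 320, 280, 240, 200, 160, 120, 80, 40, 0, -40, -80, -120, -160, -200, -240, -280]
280  227  227  176   26   29   29   90   96  127  212  321  342  377  382    3    . -335 
320  180  226  167   29   28   27  177  209  219  287  320  343  375  381    2    .    . 
360    5    6    5  186  187  189  186  209  219  285  318  341  374  381    2    . -323 
400    6    5  187  187  188  113  177  178  128  117  311  338  334    4    5    . -334 
440  329    5  121  174   16   17  117  177   29   26   19    5    7    5    3    .    . 
480  329  293    6  174  171  184  184  183    5   62    5  126  126   76    3    . -329 
520  330  286    5  184  184  184  126    5    5  101   60  124  129    6    4    . -330 
560  141  218  217   12   15   14    5    5    7    5    6  117  118  118    4    . -332 
600  155  224  224   14   11   14    5    5    6    6    6  118    9  117    4    . -333 
640  135  220  216  126  148  144  197  190  251  223    7  116  117  118    5    . -331 
680   63   62    5  255  280  288  315  337  353  389  399    5    4    6 
[... 666 characters left out ...]
186.0
top walls +x nan +y 76.9580516341444
side 0.02 148 [0.5197 0.0017 0.0446] [ 0.4969 -0.0224  0.0204] [0.533  0.0108 0.06  ]
  fit [ 0.5137 -0.0092]
side 0.07 57 [ 0.5163 -0.0035  0.083 ] [ 0.5041 -0.0153  0.0722] [0.524  0.0037 0.0932]
  fit [ 0.5135 -0.0086]
side 0.094 10 [ 0.5145 -0.0062  0.0983] [ 0.5105 -0.0102  0.096 ] [ 0.5173 -0.0032  0.1014]
  fit [ 0.5065 -0.0021]
side sl 664 ang pct [1.2  1.22 1.23 1.24 1.26] zmax 174.0
side sr 516 ang pct [1.61 1.63 1.64 1.65 1.67] zmax 180.0
side lp 347 ang pct [1.53 1.55 1.56 1.57 1.58] zmax 185.0
side lt 553 ang pct [1.6  1.62 1.63 1.64 1.66] zmax 186.0
side walls +x 64.78362128553356 +y 78.5395203370541
  return _methods._mean(a, axis=axis, dtype=dtype,
  ret = ret.dtype.type(ret / rcount)
```

```bash
cat >> h.py <<'E'
C0=np.array([.442,.173]);T0=-.232
EX=np.array([np.cos(T0),np.sin(T0)]);EY=np.array([-np.sin(T0),np.cos(T0)])
def c2w(x,y): return C0+(x*EX+y*EY)/1000
def w2c(p): return np.array([(p[:2]-C0)@EX,(p[:2]-C0)@EY])*1000
def go(x,y,ztip,a,carton=True):
    """delta to tip position (mm carton or m world), tool-down yaw a; translation in tool axes first, then yaw about tool z"""
    s=r.read_state();p=s['tool_pos'];w=c2w(x,y) if carton else np.array([x,y])
    cur=s['tool_rot'][2];d=np.r_[w-p[:2],ztip+.182-p[2]]
    t=[np.cos(cur)*d[0]+np.sin(cur)*d[1],np.sin(cur)*d[0]-np.cos(cur)*d[1],-d[2]]
    n=np.linalg.norm(d)/.0417
    print('tool delta',np.round(t,4),'rows>=%.1f'%n,'rz',round(-(a-cur),3),'| now carton',w2c(p).round(1),'ztip',round(p[2]-.182,4),'yaw',cur.round(3),'t',round(s['time'],2))
E
python3 - <<'E'
from h import *
a,b=pickle.load(open('s0.pkl','rb'))
W=np.vstack([cloud(a).reshape(-1,3),cloud(b).reshape(-1,3)]);W=W[~np.isnan(W[:,0])]
for n,x,y,lo,hi in (('reagA',.30,.34,.2,.24),('reagB',.6,.3,.2,.24)):
    p=W[(abs(W[:,0]-x)<.07)&(abs(W[:,1]-y)<.07)&(W[:,2]>lo)&(W[:,2]<hi)];print(n,p.mean(0).round(3),p.min(0).round(3),p.max(0).round(3))
go(.45,-.45,.40,-.357,False)
go(.513,-.0075,.40,-.357,False)
E
```

```text
reagA [0.285 0.325 0.221] [0.261 0.305 0.2  ] [0.307 0.348 0.228]
reagB [0.6   0.305 0.218] [0.579 0.285 0.2  ] [0.621 0.327 0.225]
tool delta [ 0.2725 -0.0497 -0.1783] rows>=7.9 rz 0.7 | now carton [ -50.7 -794.3] ztip 0.2217 yaw 0.343 t 0.1
tool delta [ 0.4806 -0.4452 -0.1783] rows>=16.3 rz 0.7 | now carton [ -50.7 -794.3] ztip 0.2217 yaw 0.343 t 0.1
```

```bash
python3 jog.py '[[0.087,0.03,-0.0055,-0.02,0,0,0],[0.087,0.03,-0.0055,-0.02,0,0,0],[0.087,0.03,-0.0055,-0.02,0,0,0],[0.087,0.03,-0.0055,-0.02,0,0,0],[0.087,0.03,-0.0055,-0.02,0,0,0],[0.087,0.03,-0.0055,-0.02,0,0,0],[0.087,0.03,-0.0055,-0.02,0,0,0],[0.087,0.03,-0.0055,-0.02,0,0,0],[0.087,0.03,-0.0055,-0.02,0,0,0]]' 10
python3 jog.py '[[0.06,0,0,0,0,0,0.117],[0.06,0,0,0,0,0,0.117],[0.06,0,0,0,0,0,0.117],[0.06,0,0,0,0,0,0.117],[0.06,0,0,0,0,0,0.117],[0.06,0,0,0,0,0,0.117]]'
python3 -c "
from h import *
go(.513,-.0075,.30,-.357,False)"
```

```text
time: 0.85
tool_pos: [0.4488, -0.4502, 0.5852]
tool_rot: [-3.141, 0.0, 0.343]
force: [0.5, -0.3, 0.5]
width: 0.0867
grip_force: 0.0
time: 1.35
tool_pos: [0.4478, -0.4512, 0.584]
tool_rot: [-3.141, 0.001, -0.365]
force: [0.1, -0.2, 0.6]
width: 0.0615
grip_force: 0.0
tool delta [-0.0974 -0.4378  0.102 ] rows>=11.0 rz -0.008 | now carton [ 149.2 -606.1] ztip 0.402 yaw -0.365 t 1.35
```

```bash
python3 jog.py '[[0.06,-0.0081,-0.0365,0,0,0,0],[0.06,-0.0081,-0.0365,0,0,0,0],[0.06,-0.0081,-0.0365,0,0,0,0],[0.06,-0.0081,-0.0365,0,0,0,0],[0.06,-0.0081,-0.0365,0,0,0,0],[0.06,-0.0081,-0.0365,0,0,0,0],[0.06,-0.0081,-0.0365,0,0,0,0],[0.06,-0.0081,-0.0365,0,0,0,0],[0.06,-0.0081,-0.0365,0,0,0,0],[0.06,-0.0081,-0.0365,0,0,0,0],[0.06,-0.0081,-0.0365,0,0,0,0],[0.06,-0.0081,-0.0365,0,0,0,0]]'
python3 jog.py '[[0.06,0,0,0.035,0,0,0],[0.06,0,0,0.035,0,0,0],[0.06,0,0,0.035,0,0,0],[0.06,0,0,0.035,0,0,0],[0.06,0,0,0,0,0,0]]'
python3 - <<'E'
from h import *
go(.513,-.0075,.075,-.357,False)
b=snap('side');a=snap('top');c=snap('wrist')
cv2.imwrite('pics/h1.png',np.hstack([cv2.resize(b['pixels'],(400,300)),cv2.resize(c['pixels'],(400,300))]))
w=cloud(c);pickle.dump(c,open('c1.pkl','wb'))
H=cv2.cvtColor(c['pixels'],cv2.COLOR_BGR2HSV)
m=(H[...,0]>118)&(H[...,0]<150)&(H[...,1]>70)
p=w[m];p=p[(abs(p[:,0]-.513)<.05)&(abs(p[:,1])<.05)]
print(len(p),p.min(0),p.max(0),np.median(p,0))
q=w.reshape(-1,3);q=q[(abs(q[:,0]-.513)<.04)&(abs(q[:,1]+.007)<.04)&(q[:,2]>.085)&(q[:,2]<.105)];print(len(q),q.mean(0),q.min(0),q.max(0))
E
```

```text
time: 2.35
tool_pos: [0.5105, -0.0052, 0.5844]
tool_rot: [3.142, 0.0, -0.359]
force: [1.0, -1.6, -0.1]
width: 0.0601
grip_force: 0.0
time: 2.77
tool_pos: [0.5085, -0.0065, 0.4363]
tool_rot: [3.139, 0.014, -0.359]
force: [-0.8, 1.1, -1.0]
width: 0.0602
grip_force: 0.0
tool delta [ 0.0046 -0.0006  0.1793] rows>=4.3 rz -0.002 | now carton [ 106.  -159.4] ztip 0.2543 yaw -0.359 t 2.77
4172 [ 0.4897514  -0.04999498  0.01327595] [0.56295945 0.04664409 0.37918501] [ 0.53306364 -0.00216618  0.36782519]
179 [ 0.51386021 -0.00614072  0.09104117] [ 0.50497354 -0.01399275  0.08501718] [0.52097787 0.00241884 0.10033501]
```

View pics/h1.png

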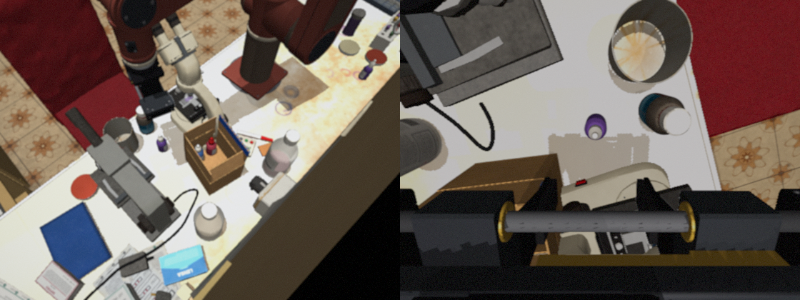

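The side view shows the gripper hanging above the violet bottle, clear of the microscope. The wrist view shows the bottle upright at about (595,127) in the composite.

```bash
python3 jog.py '[[0.06,0.002,0,0.03,0,0,0],[0.06,0.002,0,0.03,0,0,0],[0.06,0,0,0.03,0,0,0],[0.06,0,0,0,0,0,0],[0.06,0,0,0,0,0,0]]'
python3 -c "
from h import *
go(.5135,-.007,.075,-.357,False)"
```

```text
time: 3.33
tool_pos: [0.515, -0.0087, 0.3563]
tool_rot: [-3.141, -0.0, -0.36]
force: [-0.5, -1.0, 0.4]
width: 0.0601
grip_force: 0.0
tool delta [-0.002  -0.0011  0.0993] rows>=2.4 rz -0.003 | now carton [ 112.8 -160. ] ztip 0.1743 yaw -0.36 t 3.33
```

```bash
python3 jog.py '[[0.06,-0.001,-0.001,0.025,0,0,0],[0.06,-0.001,0,0.025,0,0,0],[0.06,0,0,0.025,0,0,0],[0.06,0,0,0.015,0,0,0],[0.06,0,0,0.009,0,0,0],[0.06,0,0,0,0,0,0],[0.06,0,0,0,0,0,0]]'
python3 -c "
from h import *
go(.5135,-.007,.075,-.357,False)"
```

```text
time: 3.92
tool_pos: [0.5143, -0.0071, 0.2582]
tool_rot: [-3.141, -0.003, -0.359]
force: [0.1, -0.6, 0.4]
width: 0.0601
grip_force: 0.0
tool delta [-0.0008  0.0002  0.0012] rows>=0.0 rz -0.002 | now carton [ 111.8 -158.6] ztip 0.0762 yaw -0.359 t 3.92
```

Close, then lift a little.

```bash
python3 jog.py '[[0.0,0,0,0,0,0,0],[0.0,0,0,0,0,0,0],[0.0,0,0,0,0,0,0],[0.0,0,0,0,0,0,0],[0.0,0,0,0,0,0,0],[0.0,0,0,0,0,0,0],[0.0,0,0,0,0,0,0],[0.0,0,0,0,0,0,0]]' 15
python3 jog.py '[[0.0,0,0,-0.015,0,0,0],[0.0,0,0,-0.03,0,0,0],[0.0,0,0,-0.035,0,0,0],[0.0,0,0,-0.035,0,0,0],[0.0,0,0,-0.035,0,0,0],[0.0,0,0,-0.035,0,0,0],[0.0,0,0,-0.025,0,0,0],[0.0,0,0,0,0,0,0],[0.0,0,0,0,0,0,0]]'
python3 - <<'E'
from h import *
b=snap('side');w=cloud(b).reshape(-1,3);px=b['pixels'].reshape(-1,3)
H=cv2.cvtColor(b['pixels'],cv2.COLOR_BGR2HSV).reshape(-1,3)
m=(H[:,0]>118)&(H[:,0]<150)&(H[:,1]>70)&(abs(w[:,0]-.513)<.04)&(abs(w[:,1]+.007)<.04)&(w[:,2]>.1)
p=w[m];print(len(p),np.percentile(p,[2,50,98],axis=0).round(4))
go(0,40,.30,-.232+1.571)
E
```

```text
time: 4.58
tool_pos: [0.5129, -0.0068, 0.2557]
tool_rot: [-3.141, 0.0, -0.359]
force: [0.3, 0.1, 0.1]
width: 0.0185
grip_force: 15.0
time: 5.33
tool_pos: [0.5132, -0.0068, 0.4675]
tool_rot: [-3.141, -0.004, -0.359]
force: [-0.1, -0.6, -1.0]
width: 0.0187
grip_force: 15.0
210 [[ 0.4977 -0.0105  0.2188]
 [ 0.5304  0.0074  0.426 ]
 [ 0.5508  0.0326  0.5443]]
tool delta [-0.1345 -0.1831 -0.0166] rows>=5.5 rz -1.698 | now carton [ 110.2 -158.7] ztip 0.2834 yaw -0.359 t 5.38
```

```bash
python3 jog.py '[[0.0,-0.0192,-0.0262,-0.002,0,0,0],[0.0,-0.0192,-0.0262,-0.002,0,0,0],[0.0,-0.0192,-0.0262,-0.002,0,0,0],[0.0,-0.0192,-0.0262,-0.002,0,0,0],[0.0,-0.0192,-0.0262,-0.002,0,0,0],[0.0,-0.0192,-0.0262,-0.002,0,0,0],[0.0,-0.0192,-0.0262,-0.002,0,0,0]]'
python3 jog.py '[[0.0,0,0,0,0,0,-0.12],[0.0,0,0,0,0,0,-0.12],[0.0,0,0,0,0,0,-0.12],[0.0,0,0,0,0,0,-0.12],[0.0,0,0,0,0,0,-0.12],[0.0,0,0,0,0,0,-0.12],[0.0,0,0,0,0,0,-0.12],[0.0,0,0,0,0,0,-0.12],[0.0,0,0,0,0,0,-0.12],[0.0,0,0,0,0,0,-0.12],[0.0,0,0,0,0,0,-0.12],[0.0,0,0,0,0,0,-0.12]]'
python3 jog.py '[[0.0,0,0,0,0,0,-0.12],[0.0,0,0,0,0,0,-0.12],[0.0,0,0,0,0,0,-0.018],[0.0,0,0,0,0,0,0],[0.0,0,0,0,0,0,0]]'
python3 -c "
from h import *
go(0,20,.205,1.339);go(0,92,.205,1.339)"
```

```text
time: 5.97
tool_pos: [0.4505, 0.2134, 0.4771]
tool_rot: [3.139, 0.003, -0.359]
force: [1.6, -0.7, -0.7]
width: 0.0186
grip_force: 15.0
time: 6.97
tool_pos: [0.4512, 0.212, 0.4769]
tool_rot: [-3.138, 0.003, 1.087]
force: [-0.7, 0.5, -1.3]
width: 0.0185
grip_force: 15.0
time: 7.38
tool_pos: [0.4514, 0.2121, 0.4784]
tool_rot: [-3.14, 0.001, 1.336]
force: [-0.4, -0.8, -0.9]
width: 0.0183
grip_force: 15.0
tool delta [-0.0202 -0.0001  0.0914] rows>=2.2 rz -0.003 | now carton [ 0.2 40.2] ztip 0.2964 yaw 1.336 t 7.38
tool delta [ 0.0518 -0.0004  0.0914] rows>=2.5 rz -0.003 | now carton [ 0.2 40.2] ztip 0.2964 yaw 1.336 t 7.38
```

```bash
python3 jog.py '[[0.0,-0.01,0,0.025,0,0,0],[0.0,-0.01,0,0.03,0,0,0],[0.0,0,0,0.026,0,0,0],[0.0,0,0,0.01,0,0,0],[0.0,0.015,0,0,0,0,0],[0.0,0.02,0,0,0,0,0],[0.0,0.02,0,0,0,0,0],[0.0,0.017,0,0,0,0,0],[0.0,0,0,0,0,0,0],[0.0,0,0,0,0,0,0]]'
python3 -c "
from h import *
go(0,92,.205,1.339)"
```

```text
time: 8.22
tool_pos: [0.4636, 0.2632, 0.389]
tool_rot: [3.142, 0.0, 1.339]
force: [-0.2, -1.1, -0.5]
width: 0.0185
grip_force: 15.0
tool delta [-0.0008 -0.0003  0.002 ] rows>=0.1 rz 0.0 | now carton [ 0.3 92.8] ztip 0.207 yaw 1.339 t 8.22
```

```bash
python3 jog.py '[[0.0,-0.02,0,0,0,0,0],[0.0,-0.03,0,0,0,0,0],[0.0,-0.03,0,0,0,0,0],[0.0,0,0,0,0,0,0.12],[0.0,0,0,0,0,0,0.12],[0.0,0,0,0,0,0,0.12],[0.0,0,0,0,0,0,0.12],[0.0,0,0,0,0,0,0.12],[0.0,0,0,0,0,0,0.12],[0.0,0,0,0,0,0,0.12],[0.0,0,0,0,0,0,0.12]]'
python3 jog.py '[[0.0,0,0,0,0,0,0.12],[0.0,0,0,0,0,0,0.12],[0.0,0,0,0,0,0,0.12],[0.0,0,0,0,0,0,0.12],[0.0,0,0,0,0,0,0.12],[0.0,0,0,0,0,0,0.011],[0.0,0,0,0,0,0,0]]'
python3 - <<'E'
from h import *
go(0,12,.0875,-.232)
a=snap('top');b=snap('side')
for n,s in (('top',a),('side',b)):
    w=cloud(s).reshape(-1,3);w=w[~np.isnan(w[:,0])]
    C=np.c_[(w[:,:2]-C0)@EX,(w[:,:2]-C0)@EY,w[:,2]]*np.array([1,1,1])*1000
    for k,ax,sg,h,hz in (('sl',1,1,78.5,116.5),('sr',1,-1,78.5,116.5),('lp',0,1,63.5,119.5),('lt',0,-1,63.5,119.5)):
        p=C[(C[:,2]>135)&(C[:,2]<hz+66)&(abs(C[:,1-ax])<50)&(abs(C[:,ax]*sg-h)<45)]
        ang=np.arctan2(p[:,2]-hz,h-p[:,ax]*sg);rr=np.hypot(p[:,2]-hz,h-p[:,ax]*sg);ang=ang[rr<66]
        print(n,k,len(ang),np.percentile(ang,[10,50,90]).round(2) if len(ang) else '')
E
```

```text
time: 9.13
tool_pos: [0.4449, 0.184, 0.389]
tool_rot: [3.141, -0.0, 0.371]
force: [-0.2, 0.0, -1.5]
width: 0.0187
grip_force: 15.0
time: 9.72
tool_pos: [0.445, 0.1843, 0.389]
tool_rot: [-3.142, -0.0, -0.231]
force: [-0.4, -0.4, -0.8]
width: 0.0186
grip_force: 15.0
tool delta [-0.0003 -0.0003  0.1195] rows>=2.9 rz 0.001 | now carton [ 0.3 11.7] ztip 0.207 yaw -0.231 t 9.72
top sl 250 [1.93 1.96 1.99]
top sr 130 [1.54 1.6  1.62]
top lp 20 [1.47 1.48 1.51]
top lt 230 [0.75 1.01 1.71]
side sl 164 [1.87 1.92 1.96]
side sr 225 [1.58 1.61 1.64]
side lp 304 [1.53 1.56 1.58]
side lt 0
```

Run:
```python
from h import *
b=snap('side');a=snap('top');c=snap('wrist')
x=cv2.resize(b['pixels'][100:280,220:400],(400,400),interpolation=cv2.INTER_CUBIC)
y=cv2.resize(c['pixels'],(400,300))
cv2.imwrite('pics/h2.png',np.hstack([x,np.vstack([y,np.zeros((100,400,3),np.uint8)])]))
```

```text
(no output)
```

View pics/h2.png

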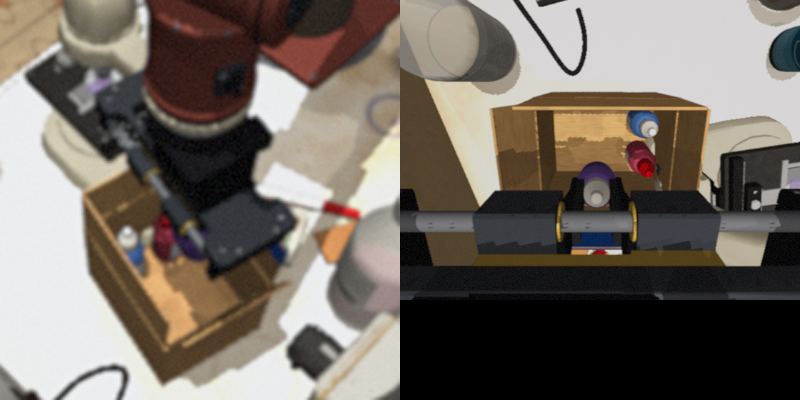

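```bash
cat > tilt.py <<'E'
from h import *
from scipy.optimize import least_squares
s=r.read_state();tp=s['tool_pos']
P=[]
for n in ('wrist','side'):
    c=snap(n);w=cloud(c);H=cv2.cvtColor(c['pixels'],cv2.COLOR_BGR2HSV)
    m=(H[...,0]>118)&(H[...,0]<155)&(H[...,1]>60)&(np.hypot(w[...,0]-tp[0],w[...,1]-tp[1])<.05)&(w[...,2]<tp[2]-.19)&(w[...,2]>tp[2]-.262)
    p=w[m];print(n,len(p),np.percentile(p,[2,50,98],axis=0).round(4).tolist() if len(p) else '');P.append(p)
P=np.vstack(P);Z=tp[2]-.166
# axis through grasp point x0,y0 at Z, slope sx,sy
def f(q):
    d=np.array([q[2],q[3],1]);d/=np.linalg.norm(d);v=P-np.array([q[0],q[1],Z]);perp=v-np.outer(v@d,d)
    return np.r_[np.linalg.norm(perp,axis=1)-.0185,(q[0]-tp[0])*8,(q[1]-tp[1])*8]
o=least_squares(f,[tp[0],tp[1],0,0],loss='soft_l1',f_scale=.002);q=o.x
# shoulder: keep side points only below
print('axis at grasp offs mm',((q[:2]-tp[:2])*1000).round(1),'slope carton x,y',(q[2:]@EX).round(3),(q[2:]@EY).round(3),'rms',np.sqrt(np.median(o.fun**2)))
E
python3 tilt.py
```

```text
wrist 962 [[0.4262, 0.1706, 0.1539], [0.4509, 0.1832, 0.1882], [0.4551, 0.1983, 0.1954]]
side 72 [[0.4353, 0.1811, 0.1442], [0.4498, 0.1967, 0.1794], [0.4564, 0.2022, 0.1921]]
axis at grasp offs mm [-8.3  1.5] slope carton x,y 0.064 -0.001 rms 0.0014333359454080249
```

```bash
sed -i 's/(q\[0\]-tp\[0\])\*8,(q\[1\]-tp\[1\])\*8/(q[0]-tp[0])*500,(q[1]-tp[1])*500/' tilt.py
cat >> tilt.py <<'E'
C=np.c_[(P[:,:2]-tp[:2])@EX,(P[:,:2]-tp[:2])@EY,P[:,2]-tp[2]]*1000
for z in range(-260,-185,8):
    p=C[(C[:,2]>=z)&(C[:,2]<z+8)]
    if len(p)>5: print(z+4,len(p),'x',np.percentile(p[:,0],[2,98]).round(1),'y',np.percentile(p[:,1],[2,98]).round(1))
E
python3 tilt.py
```

```text
wrist 960 [[0.4252, 0.1707, 0.1543], [0.4509, 0.1833, 0.1882], [0.455, 0.1984, 0.1955]]
side 70 [[0.4353, 0.1837, 0.1448], [0.4494, 0.1967, 0.1796], [0.4559, 0.2023, 0.1938]]
axis at grasp offs mm [-0.  0.] slope carton x,y 0.277 0.0 rms 0.002068197062997153
-240 22 x [-10.3   1.9] y [-8.1 14.6]
-232 36 x [-8.5  4.1] y [-11.5  15.5]
-224 43 x [-4.8  6.5] y [-11.6  15.4]
-216 43 x [-2.   8.8] y [-13.   14.8]
-208 179 x [ 0.2 10.1] y [-14.8  15.1]
-200 463 x [-21.7   9.3] y [-14.1  14.4]
-192 242 x [-20.8   7. ] y [-9.5 10.2]
```

The wrist view shows the bottle held at (597,190). The cloud fit puts it tilted about 0.28 rad in the grip, pivoted by the flap push. I'll grip harder, push the flap further, then straighten the bottle against the inner -x wall.

```bash
python3 jog.py '[[0.0,0,0,0,0,0,0],[0.0,0,0,0,0,0,-0.12],[0.0,0,0,0,0,0,-0.12],[0.0,0,0,0,0,0,-0.12],[0.0,0,0,0,0,0,-0.12],[0.0,0,0,0,0,0,-0.12],[0.0,0,0,0,0,0,-0.12],[0.0,0,0,0,0,0,-0.12],[0.0,0,0,0,0,0,-0.12],[0.0,0,0,0,0,0,-0.12],[0.0,0,0,0,0,0,-0.12],[0.0,0,0,0,0,0,-0.12]]' 55
python3 jog.py '[[0.0,0,0,0,0,0,-0.12],[0.0,0,0,0,0,0,-0.12],[0.0,0.02,0,0,0,0,-0.01],[0.0,0.03,0,0,0,0,0],[0.0,0.02,0,0,0,0,0],[0.0,0.015,0,0,0,0,0],[0.0,0.01,0,0,0,0,0],[0.0,0,0,0,0,0,0],[0.0,0,0,0,0,0,0]]'
cat > flaps.py <<'E'
from h import *
def flaps():
  for n in ('top','side'):
    s=snap(n);w=cloud(s).reshape(-1,3);w=w[~np.isnan(w[:,0])]
    C=np.c_[(w[:,:2]-C0)@EX*1000,(w[:,:2]-C0)@EY*1000,w[:,2]*1000]
    for k,ax,sg,h,hz in (('sl',1,1,78.5,116.5),('sr',1,-1,78.5,116.5),('lp',0,1,63.5,119.5),('lt',0,-1,63.5,119.5)):
        dz=C[:,2]-hz;dy=h-C[:,ax]*sg;rr=np.hypot(dz,dy);m=(rr>30)&(rr<66)&(dz>-5)&(abs(C[:,1-ax])<55)
        ang=np.arctan2(dz,dy)[m]
        hist,e=np.histogram(ang,np.arange(-.1,2.4,.1));i=hist.argmax() if len(ang) else 0
        sel=ang[abs(ang-e[i]-.05)<.12] if len(ang) else ang
        print(n,k,len(sel),'/',len(ang),np.median(sel).round(2) if len(sel) else '',end=' ; ')
    print()
if __name__=='__main__': flaps()
E
python3 flaps.py; python3 -c "
from h import *
go(0,12,.207,-.232)"
```

```text
time: 11.17
tool_pos: [0.4451, 0.1849, 0.3887]
tool_rot: [-3.142, 0.0, 1.094]
force: [-0.3, -0.1, -0.6]
width: 0.0173
grip_force: 54.9
time: 11.92
tool_pos: [0.4672, 0.2772, 0.3888]
tool_rot: [-3.141, 0.001, 1.339]
force: [-0.9, -1.3, 1.1]
width: 0.0171
grip_force: 55.0
top sl 88 / 212 1.36 ; top sr 134 / 188 1.6 ; top lp 291 / 291 1.46 ; top lt 79 / 79 1.7 ; 
side sl 163 / 203 2.17 ; side sr 368 / 483 1.62 ; side lp 191 / 191 1.55 ; side lt 86 / 86 1.63 ; 
tool delta [-0.0946 -0.0006 -0.0001] rows>=2.3 rz 1.569 | now carton [  0.7 106.6] ztip 0.2069 yaw 1.337 t 12.02
```

```bash
python3 jog.py '[[0.0,-0.03,0,0,0,0,0],[0.0,-0.035,0,0,0,0,0],[0.0,-0.03,0,0,0,0,0],[0.0,0,0,0,0,0,0.12],[0.0,0,0,0,0,0,0.12],[0.0,0,0,0,0,0,0.12],[0.0,0,0,0,0,0,0.12],[0.0,0,0,0,0,0,0.12],[0.0,0,0,0,0,0,0.12],[0.0,0,0,0,0,0,0.12],[0.0,0,0,0,0,0,0.12],[0.0,0,0,0,0,0,0.12]]'
python3 jog.py '[[0.0,0,0,0,0,0,0.12],[0.0,0,0,0,0,0,0.12],[0.0,0,0,0,0,0,0.12],[0.0,0,0,0,0,0,0.12],[0.0,0,0,0,0,0,0.01],[0.0,0,0,0,0,0,0],[0.0,0,0,0,0,0,0]]' 
python3 tilt.py; python3 -c "
from h import *
go(0,12,.207,-.232)"
```

```text
time: 13.02
tool_pos: [0.4452, 0.1842, 0.3888]
tool_rot: [-3.141, -0.001, 0.251]
force: [0.4, -0.1, -0.7]
width: 0.0176
grip_force: 54.9
time: 13.6
tool_pos: [0.4453, 0.1845, 0.3888]
tool_rot: [-3.141, -0.0, -0.229]
force: [-0.2, 0.7, -0.6]
width: 0.0175
grip_force: 54.9
wrist 815 [[0.4204, 0.1714, 0.1802], [0.4497, 0.1845, 0.1904], [0.4535, 0.1979, 0.1977]]
side 51 [[0.4351, 0.1848, 0.1447], [0.4489, 0.1968, 0.1831], [0.4547, 0.2014, 0.1949]]
axis at grasp offs mm [-0.  0.] slope carton x,y 0.327 0.002 rms 0.002204560903760152
-232 6 x [-8.9 -2.2] y [ 9.  14.6]
-224 6 x [-5.8  2.1] y [-7.  14.8]
-216 16 x [-1.7  6.7] y [-5.  14.1]
-208 159 x [0.2 8.3] y [-14.2  14.6]
-200 389 x [-9.9  7.5] y [-12.9  13.9]
-192 286 x [-25.5   5.6] y [-8.9  9.6]
tool delta [-0.0005  0.0001 -0.0002] rows>=0.0 rz 0.002 | now carton [ 0.5 12.1] ztip 0.2068 yaw -0.23 t 13.7
```

```bash
python3 jog.py '[[0.0,0,0,0.02,0,0,0],[0.0,0,0,0.025,0,0,0],[0.0,0,0,0.02,0,0,0],[0.0,0,0,0.007,0,0,0],[0.0,0,0,0,0,0,0]]' 8
python3 jog.py '[[0.0,-0.008,0,0,0,0,0],[0.0,-0.007,0,0,0,0,0],[0.0,-0.007,0,0,0,0,0],[0.0,-0.006,0,0,0,0,0],[0.0,-0.005,0,0,0,0,0],[0.0,-0.004,0,0,0,0,0],[0.0,-0.003,0,0,0,0,0],[0.0,-0.002,0,0,0,0,0],[0.0,0,0,0,0,0,0],[0.0,0,0,0,0,0,0]]'
python3 -c "
from h import *
go(-42,12,.135,-.232)"; python3 tilt.py
```

```text
time: 14.12
tool_pos: [0.4444, 0.1846, 0.3146]
tool_rot: [3.14, 0.004, -0.231]
force: [0.3, 0.3, -0.2]
width: 0.0191
grip_force: 8.0
time: 14.95
tool_pos: [0.4045, 0.1945, 0.3168]
tool_rot: [-3.141, -0.0, -0.232]
force: [0.9, 0.2, -0.8]
width: 0.0186
grip_force: 8.0
tool delta [-0.0005  0.0003 -0.0002] rows>=0.0 rz -0.0 | now carton [-41.5  12.3] ztip 0.1348 yaw -0.232 t 14.95
wrist 1963 [[0.4049, 0.1782, 0.0712], [0.4162, 0.1916, 0.1148], [0.4209, 0.2085, 0.1245]]
side 149 [[0.4065, 0.1834, 0.0693], [0.4167, 0.2016, 0.1065], [0.4227, 0.2109, 0.1235]]
axis at grasp offs mm [-0.  0.] slope carton x,y 0.066 -0.005 rms 0.0014082125206815713
-248 69 x [-1.2 15.2] y [-12.9  16.8]
-240 129 x [ 4.7 15.6] y [-13.9  15.6]
-232 139 x [ 6.8 15.6] y [-13.9  15.8]
-224 155 x [ 4.8 16.6] y [-14.   15.8]
-216 178 x [ 4.9 16.3] y [-14.4  16. ]
-208 243 x [ 3.  17.5] y [-16.6  15.8]
-200 725 x [ 1.9 16. ] y [-15.8  16.3]
-192 473 x [ 2.4 12.5] y [-11.2  12.2]
```

```bash
python3 jog.py '[[0.0,0,0,0,0,0,0],[0.0,0.01,0,0,0,0,0],[0.0,0.016,0,0,0,0,0],[0.0,0.0155,0,0,0,0,0],[0.0,0,0,0.012,0,0,0],[0.0,0,0,0.012,0,0,0],[0.0,0,0,0,0,0,0]]' 12
python3 tilt.py; python3 -c "
from h import *
go(0,12,.087,-.232)"
```

```text
time: 15.63
tool_pos: [0.4437, 0.1844, 0.2894]
tool_rot: [3.139, 0.005, -0.233]
force: [-0.7, -0.3, -1.1]
width: 0.0186
grip_force: 12.0
wrist 1629 [[0.4428, 0.1685, 0.0445], [0.4522, 0.1815, 0.0874], [0.457, 0.1975, 0.0967]]
side 78 [[0.4373, 0.1802, 0.0433], [0.4547, 0.1934, 0.0714], [0.4594, 0.2011, 0.0914]]
axis at grasp offs mm [-0.  0.] slope carton x,y 0.145 0.003 rms 0.001695733176208955
-248 46 x [2.6 9.5] y [-13.2  14.1]
-240 91 x [ 1.7 10. ] y [-13.   15.8]
-232 106 x [ 0.7 11. ] y [-14.4  16.2]
-224 120 x [ 4. 12.] y [-14.5  14.5]
-216 142 x [ 4.  13.1] y [-15.   14.7]
-208 212 x [ 3.6 13.9] y [-16.3  14.5]
-200 626 x [ 0.5 13. ] y [-16.2  15.1]
-192 364 x [1.3 9.6] y [-11.7  11.1]
tool delta [ 0.0006 -0.      0.0225] rows>=0.5 rz -0.0 | now carton [-0.6 12. ] ztip 0.1095 yaw -0.232 t 15.73
```

```bash
python3 jog.py '[[0.0,0,0,0.008,0,0,0],[0.0,0,0,0.008,0,0,0],[0.0,0,0,0.006,0,0,0],[0.0,0,0,0,0,0,0],[0.0,0,0,0,0,0,0]]'
python3 tilt.py; python3 flaps.py; python3 -c "
from h import *
go(0,12,.086,-.232)"
```

```text
time: 16.15
tool_pos: [0.4445, 0.1849, 0.2701]
tool_rot: [3.141, 0.001, -0.232]
force: [-0.2, 0.0, 0.0]
width: 0.0189
grip_force: 12.0
wrist 1463 [[0.4443, 0.1689, 0.0393], [0.4541, 0.1821, 0.0697], [0.4593, 0.1984, 0.0778]]
side 65 [[0.4402, 0.1819, 0.0241], [0.4556, 0.1951, 0.0498], [0.4609, 0.2023, 0.0712]]
axis at grasp offs mm [-0.  0.] slope carton x,y 0.137 -0.004 rms 0.002104668091229038
-240 23 x [-2.6 10.6] y [-14.9  17.2]
-232 35 x [ 2.1 11.9] y [-14.4  15.4]
-224 83 x [ 3.4 13.3] y [-14.5  15.4]
-216 142 x [ 6.6 14.5] y [-14.5  14.7]
-208 214 x [ 5.  15.1] y [-16.   14.9]
-200 639 x [ 1.6 14.4] y [-15.9  15.6]
-192 388 x [ 2.5 11. ] y [-11.2  11.4]
top sl 24 / 48 1.55 ; top sr 56 / 115 1.61 ; top lp 69 / 76 1.46 ; top lt 86 / 185 1.07 ; 
side sl 329 / 412 2.16 ; side sr 61 / 145 1.62 ; side lp 258 / 385 1.55 ; side lt 123 / 125 1.64 ; 
tool delta [-0.0002  0.0004  0.0032] rows>=0.1 rz -0.0 | now carton [ 0.2 12.4] ztip 0.0892 yaw -0.232 t 16.35
```

```bash
python3 jog.py '[[0.0,-0.01,0,0,0,0.06,0],[0.0,-0.01,0,0,0,0.06,0],[0.0,0,0,0.002,0,0,0],[0.0,0,0,0,0,0,0],[0.0,0,0,0,0,0,0]]'
python3 tilt.py|head -3; python3 -c "
from h import *
go(0,12,.086,-.232)"
```

```text
time: 16.77
tool_pos: [0.426, 0.1895, 0.2685]
tool_rot: [-3.141, -0.119, -0.232]
force: [0.1, -0.2, -0.7]
width: 0.0188
grip_force: 12.0
wrist 1663 [[0.4494, 0.1681, 0.0274], [0.46, 0.1811, 0.0693], [0.4658, 0.1974, 0.0779]]
side 137 [[0.4474, 0.171, 0.0252], [0.4602, 0.192, 0.0651], [0.4667, 0.2004, 0.077]]
axis at grasp offs mm [ 0. -0.] slope carton x,y -0.452 0.007 rms 0.0017895923759363018
tool delta [0.0191 0.0003 0.0005] rows>=0.5 rz -0.001 | now carton [-19.1  12.3] ztip 0.0865 yaw -0.233 t 16.87
```

```bash
python3 jog.py '[[0.0,0,0,0.0015,0,0,0],[0.0,0,0,0.001,0,0,0],[0.0,0,0,0,0,0,0],[0.03,0,0,0,0,0,0],[0.045,0,0,0,0,0,0],[0.05,0,0,0,0,0,0],[0.05,0,0,0,0,0,0],[0.05,0,0,0,0,0,0]]'
python3 - <<'E'
from h import *
from scipy.optimize import least_squares
P=[]
for n in ('wrist','side'):
    c=snap(n);w=cloud(c);H=cv2.cvtColor(c['pixels'],cv2.COLOR_BGR2HSV)
    m=(H[...,0]>118)&(H[...,0]<155)&(H[...,1]>60)&(np.hypot(w[...,0]-.445,w[...,1]-.184)<.05)&(w[...,2]<.072)&(w[...,2]>.012)
    P.append(w[m])
P=np.vstack(P)
def f(q):
    d=np.array([q[2],q[3],1]);d/=np.linalg.norm(d);v=P-np.array([q[0],q[1],.05]);return np.linalg.norm(v-np.outer(v@d,d),axis=1)-.0185
q=least_squares(f,[.445,.184,0,0],loss='soft_l1',f_scale=.002).x
print(len(P),P.max(0),'carton xy at z50',w2c(q[:2]).round(1),'slope',(q[2:]@EX).round(3),(q[2:]@EY).round(3))
E
```

```text
time: 17.53
tool_pos: [0.4261, 0.1894, 0.2659]
tool_rot: [-3.141, -0.121, -0.232]
force: [1.5, 0.0, 1.5]
width: 0.0439
grip_force: 0.0
1502 [0.46863977 0.2025332  0.07199716] carton xy at z50 [ 2.3 13.2] slope -0.088 0.019
```

```bash
python3 jog.py '[[0.05,0,0,-0.01,0,0,0],[0.05,0,0,-0.02,0,0,0],[0.05,0,0,-0.03,0,0,0],[0.05,0,0,-0.04,0,0,0],[0.05,0,0,-0.04,0,0,0],[0.05,0,0,0,0,-0.06,0],[0.05,0,0,0,0,-0.06,0],[0.05,0,0,0,0,0,0]]'
python3 flaps.py
python3 - <<'E'
from h import *
from scipy.optimize import least_squares
P=[]
for n in ('wrist','side','top'):
    c=snap(n,'p_%s.png'%n);w=cloud(c);H=cv2.cvtColor(c['pixels'],cv2.COLOR_BGR2HSV)
    m=(H[...,0]>118)&(H[...,0]<155)&(H[...,1]>60)&(np.hypot(w[...,0]-.445,w[...,1]-.184)<.05)&(w[...,2]<.08)&(w[...,2]>.012)
    P.append(w[m]);print(n,m.sum())
P=np.vstack(P)
P=P[P[:,2]<.071]
def f(q):
    d=np.array([q[2],q[3],1]);d/=np.linalg.norm(d);v=P-np.array([q[0],q[1],.05]);return np.linalg.norm(v-np.outer(v@d,d),axis=1)-.0185
q=least_squares(f,[.445,.184,0,0],loss='soft_l1',f_scale=.002).x
print(len(P),P.max(0),'carton xy at z50',w2c(q[:2]).round(1),'slope',(q[2:]@EX).round(3),(q[2:]@EY).round(3))
a=cv2.imread('pics/p_wrist.png');b=cv2.imread('pics/p_side.png')[100:280,220:400]
cv2.imwrite('pics/h3.png',np.hstack([cv2.resize(b,(390,390)),cv2.resize(a,(400,390))]))
go(0,135,.135,1.339)
E
```

```text
time: 18.3
tool_pos: [0.4095, 0.1933, 0.4059]
tool_rot: [-3.141, 0.001, -0.232]
force: [-0.4, -0.9, -0.1]
width: 0.0499
grip_force: 0.0
top sl 0 / 0  ; top sr 131 / 189 1.6 ; top lp 145 / 145 1.46 ; top lt 83 / 83 1.69 ; 
side sl 322 / 323 2.16 ; side sr 367 / 452 1.62 ; side lp 263 / 263 1.55 ; side lt 33 / 33 1.64 ; 
wrist 631
side 144
top 13
489 [0.46875797 0.20196053 0.07097644] carton xy at z50 [ 3.  12.3] slope -0.068 0.034
tool delta [ 0.0365 -0.1228  0.087 ] rows>=3.7 rz -1.571 | now carton [-36.5  12.2] ztip 0.222 yaw -0.232 t 18.55
```

View pics/h3.png

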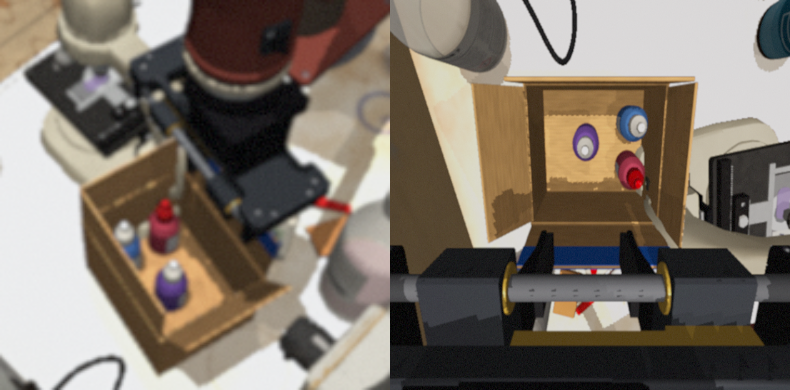

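The violet bottle stands upright in the carton near (585,140) in the wrist crop. Red and blue are untouched, and the left flap leans far out.

```bash
python3 jog.py '[[0.0,0.006,0,0,0,0,-0.12],[0.0,0,0,0,0,0,-0.12],[0.0,0,0,0,0,0,-0.12],[0.0,0,0,0,0,0,-0.12],[0.0,0,0,0,0,0,-0.12],[0.0,0,0,0,0,0,-0.12],[0.0,0,0,0,0,0,-0.12],[0.0,0,0,0,0,0,-0.12],[0.0,0,0,0,0,0,-0.12],[0.0,0,0,0,0,0,-0.12],[0.0,0,0,0,0,0,-0.12],[0.0,0,0,0,0,0,-0.12]]'
python3 jog.py '[[0.0,0,0,0,0,0,-0.12],[0.0,0,0,0,0,0,-0.012],[0.0,0,0,0,0,0,0]]'
python3 - <<'E'
from h import *
a,b=pickle.load(open('s0.pkl','rb'))
W=np.vstack([cloud(a).reshape(-1,3),cloud(b).reshape(-1,3)]);W=W[~np.isnan(W[:,0])]
for x in np.arange(.34,.56,.02):
    q=W[(abs(W[:,0]-x)<.01)&(W[:,2]>.15)&(W[:,2]<.4)&(W[:,1]>.29)&(W[:,1]<.5)]
    print(round(x,2),len(q),q[:,1].min().round(3) if len(q) else '',np.percentile(q[:,2],[1,99]).round(3) if len(q) else '')
go(-30,127,.222,1.339)
E
```

```text
time: 19.55
tool_pos: [0.4152, 0.1919, 0.4041]
tool_rot: [-3.142, 0.001, 1.214]
force: [-0.8, 0.6, 0.6]
width: 0.0004
grip_force: 0.0
time: 19.8
tool_pos: [0.4153, 0.1919, 0.4043]
tool_rot: [-3.141, 0.0, 1.337]
force: [0.8, -0.9, -0.0]
width: 0.0002
grip_force: 0.0
0.34 954 0.418 [0.155 0.399]
0.36 939 0.418 [0.155 0.398]
0.38 928 0.419 [0.153 0.398]
0.4 915 0.419 [0.154 0.398]
0.42 902 0.419 [0.154 0.398]
0.44 1362 0.374 [0.156 0.398]
0.46 1392 0.342 [0.163 0.397]
0.48 1805 0.336 [0.249 0.397]
0.5 1642 0.336 [0.268 0.397]
0.52 1250 0.371 [0.252 0.397]
0.54 707 0.378 [0.246 0.398]
0.56 770 0.29 [0.151 0.399]
tool delta [0.1147 0.0002 0.0003] rows>=2.8 rz -0.002 | now carton [-30.4  12.3] ztip 0.2223 yaw 1.337 t 19.8
```

```bash
python3 jog.py '[[0.0,0.01,0,-0.02,0,0,0],[0.0,0.035,0,0,0,0,0],[0.0,0.035,0,0,0,0,0],[0.0,0.025,0,0,0,0,0],[0.0,0.01,0,0,0,0,0],[0.0,0,0,0.02,0,0,0],[0.0,0,0,0,0,0,0]]'
python3 -c "
from h import *
go(-30,126.5,.135,1.339)"
```

```text
time: 20.38
tool_pos: [0.4409, 0.3038, 0.4011]
tool_rot: [-3.138, 0.004, 1.339]
force: [-1.8, -0.4, -1.1]
width: 0.0006
grip_force: 0.0
tool delta [-0.0006  0.0012  0.0841] rows>=2.0 rz -0.0 | now carton [-31.2 127.1] ztip 0.2191 yaw 1.339 t 20.38
```

```bash
python3 jog.py '[[0.0,0,0.001,0.02,0,0,0],[0.0,0,0,0.02,0,0,0],[0.0,0,0,0.02,0,0,0],[0.0,0,0,0.02,0,0,0],[0.0,0,0,0,0,0,0]]'
python3 flaps.py
```

```text
time: 20.8
tool_pos: [0.4413, 0.3021, 0.3208]
tool_rot: [-3.136, 0.005, 1.337]
force: [-1.0, 0.3, 0.0]
width: 0.0005
grip_force: 0.1
top sl 330 / 331 2.16 ; top sr 131 / 188 1.6 ; top lp 286 / 286 1.46 ; top lt 103 / 103 1.69 ; 
side sl 91 / 91 2.12 ; side sr 365 / 484 1.62 ; side lp 258 / 258 1.55 ; side lt 339 / 339 1.63 ;
```

```bash
python3 jog.py '[[0.0,-0.01,0,0,0,0,0],[0.0,-0.015,0,0,0,0,0],[0.0,-0.015,0,-0.004,0,0,0],[0.0,-0.015,0,-0.008,0,0,0],[0.0,-0.012,0,0,0,0,0],[0.0,-0.008,0,0.004,0,0,0],[0.0,-0.006,0,0.004,0,0,0],[0.0,0,0,0,0,0,0],[0.0,0,0,0,0,0,0]]'
python3 flaps.py; python3 -c "
from h import *
go(0,42,.145,-.232)"
```

```text
time: 21.65
tool_pos: [0.424, 0.2244, 0.3281]
tool_rot: [-3.141, 0.001, 1.339]
force: [0.4, 0.3, 0.5]
width: 0.0007
grip_force: 0.0
top sl 6 / 6 0.6 ; top sr 132 / 187 1.6 ; top lp 196 / 196 1.46 ; top lt 33 / 33 1.69 ; 
side sl 187 / 194 0.58 ; side sr 361 / 486 1.62 ; side lp 260 / 347 1.55 ; side lt 46 / 82 0.28 ; 
tool delta [-0.0045  0.0293  0.0014] rows>=0.7 rz 1.572 | now carton [-29.3  46.5] ztip 0.1464 yaw 1.34 t 21.75
```

```bash
python3 jog.py '[[0.0,-0.004,0.029,-0.003,0,0,0],[0.0,0,0,0,0,0,0.12],[0.0,0,0,0,0,0,0.12],[0.0,0,0,0,0,0,0.12],[0.0,0,0,0,0,0,0.12],[0.0,0,0,0,0,0,0.12],[0.0,0,0,0,0,0,0.12],[0.0,0,0,0,0,0,0.12],[0.0,0,0,0,0,0,0.12],[0.0,0,0,0,0,0,0.12],[0.0,0,0,0,0,0,0.12],[0.0,0,0,0,0,0,0.12]]'
python3 jog.py '[[0.0,0,0,0,0,0,0.12],[0.0,0,0,0.005,0,0,0.12],[0.0,0,0.003,0.007,0,0,0.011],[0.0,0,0.003,0.006,0,0,0],[0.0,0,0,0.006,0,0,0],[0.0,0,0,0.004,0,0,0],[0.0,0,0,0.002,0,0,0],[0.0,0,0,0,0,0,0],[0.0,0,0,0,0,0,0]]'
python3 flaps.py; python3 -c "
from h import *
go(0,36,.119,-.232)"
```

```text
time: 22.75
tool_pos: [0.4516, 0.2148, 0.3314]
tool_rot: [3.142, 0.001, 0.015]
force: [0.3, -0.0, 0.2]
width: 0.0004
grip_force: 0.0
time: 23.5
tool_pos: [0.4502, 0.2084, 0.3016]
tool_rot: [-3.142, 0.0, -0.231]
force: [-0.6, -0.3, -0.1]
width: 0.0001
grip_force: 0.0
top sl 184 / 186 0.05 ; top sr 135 / 192 1.6 ; top lp 156 / 156 1.46 ; top lt 61 / 102 1.69 ; 
side sl 159 / 160 0.05 ; side sr 99 / 171 1.62 ; side lp 260 / 392 1.55 ; side lt 28 / 41 1.63 ; 
tool delta [0.0001 0.0004 0.0009] rows>=0.0 rz 0.001 | now carton [-0.1 36.4] ztip 0.1199 yaw -0.231 t 23.6
```

```bash
python3 jog.py '[[0.0,0,0,-0.02,0,0,0],[0.0,0,0,-0.035,0,0,0],[0.0,0,0,-0.035,0,0,0],[0.0,0,0,-0.03,0,0,-0.124],[0.0,0,0,0,0,0,-0.124],[0.0,0,0,0,0,0,-0.124],[0.0,0,0,0,0,0,-0.124],[0.0,0,0,0,0,0,-0.124],[0.0,0,0,0,0,0,-0.124],[0.0,0,0,0,0,0,-0.124],[0.0,0,0,0,0,0,0],[0.0,0,0,0,0,0,0]]'
python3 -c "
from h import *
go(43,-98,.24,.64);go(43,-98,.155,.64)"
```

```text
time: 24.6
tool_pos: [0.4502, 0.2084, 0.4219]
tool_rot: [3.141, -0.0, 0.633]
force: [0.3, -0.6, 0.5]
width: 0.0006
grip_force: 0.0
tool delta [-7.43e-02  1.20e-01 -1.00e-04] rows>=3.4 rz -0.007 | now carton [-0.2 36.3] ztip 0.2399 yaw 0.633 t 24.6
tool delta [-0.0743  0.12    0.0849] rows>=3.9 rz -0.007 | now carton [-0.2 36.3] ztip 0.2399 yaw 0.633 t 24.6
```

```bash
python3 jog.py '[[0.0,-0.016,0.025,0,0,0,0],[0.0,-0.016,0.025,0,0,0,0],[0.0,-0.016,0.025,0,0,0,0],[0.0,-0.016,0.025,0,0,0,0],[0.0,-0.016,0.025,0,0,0,0],[0.0,0,0,0,0,0,0],[0.0,0,0,0.02,0,0,0],[0.0,0,0,0.025,0,0,0],[0.0,0,0,0.025,0,0,0],[0.0,0,0,0.01,0,0,0],[0.0,0,0,0,0,0,0],[0.0,0,0,0,0,0,0]]'
python3 flaps.py; python3 -c "
from h import *
go(43,-60,.158,.64)"
```

```text
time: 25.6
tool_pos: [0.4602, 0.0606, 0.3419]
tool_rot: [-3.141, 0.001, 0.636]
force: [-0.3, 0.5, -0.1]
width: 0.0004
grip_force: 0.0
top sl 812 / 820 0.04 ; top sr 34 / 96 1.6 ; top lp 325 / 503 -0.02 ; top lt 331 / 425 -0.02 ; 
side sl 519 / 519 0.05 ; side sr 239 / 282 1.62 ; side lp 266 / 506 1.55 ; side lt 404 / 636 1.63 ; 
tool delta [ 0.0336 -0.0301  0.0034] rows>=1.1 rz -0.004 | now carton [  44.3 -105.1] ztip 0.1614 yaw 0.636 t 25.7
```

```bash
python3 jog.py '[[0.0,0.0076,-0.0065,0.003,0,0,0],[0.0,0.0076,-0.0065,0,0,0,0],[0.0,0.0076,-0.0065,0,0,0,0],[0.0,0.0076,-0.0065,0.005,0,0,0],[0.0,0.0053,-0.0045,0.006,0,0,0],[0.0,0.0046,-0.0039,0.005,0,0,0],[0.0,0,0,0,0,0,0],[0.0,0,0,0,0,0,0]]'
python3 flaps.py; python3 -c "
from h import *
go(5,-45,.146,-.232)"
```

```text
time: 26.37
tool_pos: [0.4718, 0.1124, 0.3218]
tool_rot: [-3.141, 0.001, 0.638]
force: [-0.6, 0.6, -1.0]
width: 0.0002
grip_force: 0.0
top sl 8 / 8 0.03 ; top sr 395 / 402 0.51 ; top lp 25 / 25 0.22 ; top lt 170 / 351 0.34 ; 
side sl 531 / 531 0.05 ; side sr 178 / 231 0.53 ; side lp 233 / 609 1.59 ; side lt 342 / 618 1.63 ; 
tool delta [-0.019  -0.0341 -0.0056] rows>=0.9 rz 0.869 | now carton [ 43.3 -52.5] ztip 0.1404 yaw 0.637 t 26.47
```

```bash
python3 jog.py '[[0.0,-0.019,-0.034,-0.003,0,0,0],[0.0,0,0,0,0,0,0.124],[0.0,0,0,0,0,0,0.124],[0.0,0,0,0,0,0,0.124],[0.0,0,0,0,0,0,0.124],[0.0,0,0,0.004,0,0,0.124],[0.0,0,0,0.005,0,0,0.124],[0.0,0,0,0.005,0,0,0.124],[0.0,0,0,0.005,0,0,0],[0.0,0,0,0.004,0,0,0],[0.0,0,0,0,0,0,0],[0.0,0,0,0,0,0,0]]'
python3 flaps.py; python3 -c "
from h import *
go(5,-45,.1195,-.232)"
```

```text
time: 27.47
tool_pos: [0.4365, 0.1278, 0.3025]
tool_rot: [3.141, 0.001, -0.229]
force: [-0.2, -0.3, 0.0]
width: 0.0003
grip_force: 0.0
top sl 18 / 18 0.04 ; top sr 275 / 282 0.07 ; top lp 0 / 0  ; top lt 116 / 185 -0.01 ; 
side sl 530 / 530 0.05 ; side sr 158 / 171 0.09 ; side lp 236 / 584 1.59 ; side lt 375 / 608 1.63 ; 
tool delta [-0.0002 -0.0001  0.0013] rows>=0.0 rz 0.002 | now carton [  5.2 -45.1] ztip 0.1208 yaw -0.23 t 27.57
```

```bash
python3 jog.py '[[0.0,0,0,0.0015,0,0,0],[0.0,0,0,0.001,0,0,0],[0.0,0,0,0,0,0,0],[0.0,0,0,-0.02,0,0,0],[0.0,0,0,-0.035,0,0,0],[0.0,0,0,-0.035,0,0,0],[0.0,0,0,-0.015,0,0,0],[0.0,0,0,0,0,0,0]]'
python3 flaps.py; python3 -c "
from h import *
go(92,-15,.22,-.232)"
```

```text
time: 28.23
tool_pos: [0.4378, 0.1282, 0.41]
tool_rot: [-3.139, -0.008, -0.231]
force: [0.5, 0.4, 1.2]
width: 0.0007
grip_force: 0.0
top sl 347 / 348 0.04 ; top sr 431 / 434 0.04 ; top lp 29 / 29 -0.02 ; top lt 537 / 621 -0.03 ; 
side sl 527 / 530 0.05 ; side sr 405 / 429 0.05 ; side lp 439 / 677 -0.02 ; side lt 381 / 651 -0.02 ; 
tool delta [ 0.0869 -0.0299  0.0033] rows>=2.2 rz 0.001 | now carton [  5.1 -45. ] ztip 0.2233 yaw -0.231 t 28.33
```

```bash
python3 jog.py '[[0.0,0.02,-0.007,0,0,0,0],[0.0,0.033,-0.011,0,0,0,0],[0.0,0.034,-0.012,0,0,0,0],[0.0,0,0,0,0,0,0],[0.0,0,0,0.02,0,0,0],[0.0,0,0,0.025,0,0,0],[0.0,0,0,0.018,0,0,0],[0.0,0,0,0,0,0,0]]'
python3 -c "
from h import *
go(92,-15,.158,-.232)
for n in ('side','top'):
    s=snap(n);w=cloud(s).reshape(-1,3);C=np.c_[(w[:,:2]-C0)@EX*1000,(w[:,:2]-C0)@EY*1000,w[:,2]*1000]
    for k,sg in (('lp',1),('lt',-1)):
        m=(C[:,2]>135)&(C[:,2]<188)&(abs(C[:,1])<75)&(abs(C[:,0]*sg-63.5)<12);p=C[m];print(n,k,m.sum(),np.median(p[:,0]).round(1),np.median(np.arctan2(p[:,2]-119.5,63.5-sg*p[:,0])).round(2))
"
```

```text
time: 29.0
tool_pos: [0.5255, 0.1369, 0.3353]
tool_rot: [3.138, 0.011, -0.231]
force: [-1.4, -0.5, -0.3]
width: 0.0007
grip_force: 0.0
tool delta [ 0.0024 -0.0009 -0.0047] rows>=0.1 rz 0.001 | now carton [ 89.6 -15.9] ztip 0.1533 yaw -0.231 t 29.0
side lp 83 64.5 1.59
side lt 777 -66.2 1.63
top lp 384 59.6 1.49
top lt 22 -71.5 1.7
```

```bash
python3 jog.py '[[0.0,-0.012,0,0,0,0,0],[0.0,-0.012,0,0,0,0,0],[0.0,-0.01,0,0,0,0,0],[0.0,-0.01,0,0.006,0,0,0],[0.0,-0.009,0,0.007,0,0,0],[0.0,-0.007,0,0.009,0,0,0],[0.0,-0.004,0,0.007,0,0,0],[0.0,-0.002,0,0.004,0,0,0],[0.0,0,0,0.002,0,0,0],[0.0,0,0,0,0,0,0],[0.0,0,0,0,0,0,0]]'
python3 flaps.py; python3 -c "
from h import *
go(25,-15,.1215,-.232)"
```

```text
time: 30.02
tool_pos: [0.4642, 0.1523, 0.3072]
tool_rot: [3.142, 0.0, -0.231]
force: [-0.4, 0.8, 0.3]
width: 0.0004
grip_force: 0.0
top sl 408 / 437 0.04 ; top sr 467 / 592 0.04 ; top lp 146 / 151 0.08 ; top lt 646 / 728 -0.03 ; 
side sl 138 / 183 0.09 ; side sr 74 / 84 0.1 ; side lp 70 / 80 0.11 ; side lt 388 / 457 1.63 ; 
tool delta [-0.0015 -0.      0.0039] rows>=0.1 rz 0.001 | now carton [ 26.5 -15. ] ztip 0.1254 yaw -0.231 t 30.12
```

```bash
python3 jog.py '[[0.0,0,0,0.002,0,0,0],[0.0,0,0,0.002,0,0,0],[0.0,0,0,0,0,0,0],[0.0,0,0,-0.02,0,0,0],[0.0,0,0,-0.035,0,0,0],[0.0,0,0,-0.035,0,0,0],[0.0,0,0,-0.012,0,0,0],[0.0,0,0,0,0,0,0]]'
python3 flaps.py; python3 -c "
from h import *
go(-93,40,.22,-.232)"
```

```text
time: 30.78
tool_pos: [0.4651, 0.1526, 0.4095]
tool_rot: [-3.139, -0.007, -0.231]
force: [1.2, 0.1, 0.3]
width: 0.0002
grip_force: 0.0
top sl 600 / 621 0.06 ; top sr 708 / 802 0.06 ; top lp 707 / 708 0.03 ; top lt 743 / 861 -0.02 ; 
side sl 620 / 657 0.08 ; side sr 309 / 309 0.11 ; side lp 585 / 585 0.05 ; side lt 186 / 419 1.63 ; 
tool delta [-0.119  -0.0552  0.0029] rows>=3.1 rz 0.001 | now carton [ 26.1 -15.1] ztip 0.2229 yaw -0.231 t 30.88
```

```bash
python3 jog.py '[[0.0,-0.02,-0.009,0,0,0,0],[0.0,-0.034,-0.016,0,0,0,0],[0.0,-0.034,-0.016,0,0,0,0],[0.0,-0.031,-0.014,0,0,0,0],[0.0,0,0,0,0,0,0],[0.0,0,0,0.02,0,0,0],[0.0,0,0,0.025,0,0,0],[0.0,0,0,0.015,0,0,0],[0.0,0,0,0,0,0,0],[0.0,0,0,0,0,0,0]]'
python3 -c "
from h import *
go(-93,40,.158,-.232)
for n in ('side','top'):
    s=snap(n);w=cloud(s).reshape(-1,3);C=np.c_[(w[:,:2]-C0)@EX*1000,(w[:,:2]-C0)@EY*1000,w[:,2]*1000]
    m=(C[:,2]>135)&(C[:,2]<188)&(C[:,1]>-75)&(C[:,1]<75)&(abs(-C[:,0]-63.5)<20);p=C[m];print(n,m.sum(),np.median(np.arctan2(p[:,2]-119.5,63.5+p[:,0])).round(2) if len(p) else '')
"
```

```text
time: 31.72
tool_pos: [0.3602, 0.2326, 0.3431]
tool_rot: [3.139, 0.004, -0.231]
force: [0.1, 0.9, 0.7]
width: 0.0003
grip_force: 0.0
tool delta [ 0.0003 -0.0008  0.0031] rows>=0.1 rz 0.001 | now carton [-93.3  39.2] ztip 0.1611 yaw -0.231 t 31.72
side 785 1.63
top 95 1.7
```

```bash
python3 jog.py '[[0.0,0.012,0,0.002,0,0,0],[0.0,0.012,0,0,0,0,0],[0.0,0.01,0,0,0,0,0],[0.0,0.01,0,0.006,0,0,0],[0.0,0.01,0,0.007,0,0,0],[0.0,0.008,0,0.009,0,0,0],[0.0,0.004,0,0.007,0,0,0],[0.0,0.002,0,0.005,0,0,0],[0.0,0,0,0.003,0,0,0],[0.0,0,0,0,0,0,0],[0.0,0,0,0,0,0,0]]'
python3 flaps.py; python3 -c "
from h import *
go(-25,40,.1215,-.232)"
```

```text
time: 32.73
tool_pos: [0.4268, 0.2176, 0.3062]
tool_rot: [3.141, 0.0, -0.231]
force: [-0.2, 0.5, 0.5]
width: 0.0003
grip_force: 0.0
top sl 74 / 74 0.08 ; top sr 304 / 376 0.11 ; top lp 255 / 259 0.05 ; top lt 123 / 126 0.08 ; 
side sl 452 / 461 0.12 ; side sr 443 / 549 0.12 ; side lp 729 / 730 0.05 ; side lt 336 / 336 0.08 ; 
tool delta [0.0001 0.     0.0031] rows>=0.1 rz 0.001 | now carton [-25.1  40. ] ztip 0.1246 yaw -0.231 t 32.83
```

Press a touch further, lift clear, and check.

```bash
python3 jog.py '[[0.0,0,0,0.002,0,0,0],[0.0,0,0,0.001,0,0,0],[0.0,0,0,0,0,0,0],[0.0,0,0,-0.02,0,0,0],[0.0,0,0,-0.035,0,0,0],[0.0,0,0,-0.035,0,0,0],[0.0,0,0,-0.035,0,0,0],[0.0,0,0,0,0,0,0],[0.0,0,0,0,0,0,0],[0.0,0,0,0,0,0,0]]'
python3 flaps.py; python3 -c "
from h import *
s=snap('side','end.png')
w=cloud(s).reshape(-1,3);C=np.c_[(w[:,:2]-C0)@EX*1000,(w[:,:2]-C0)@EY*1000,w[:,2]*1000]
m=(abs(C[:,0])<60)&(abs(C[:,1])<76)&(C[:,2]<200);print(np.percentile(C[m,2],[1,50,99]))"
```

```text
time: 33.67
tool_pos: [0.4267, 0.2175, 0.4276]
tool_rot: [3.141, 0.0, -0.231]
force: [0.4, 0.8, -1.7]
width: 0.0004
grip_force: 0.0
top sl 152 / 158 0.09 ; top sr 490 / 556 0.13 ; top lp 312 / 312 0.04 ; top lt 209 / 215 0.05 ; 
side sl 740 / 741 0.11 ; side sr 679 / 822 0.11 ; side lp 718 / 718 0.05 ; side lt 691 / 692 0.05 ; 
[118.55941304 121.83370241 124.93235289]
```

View pics/end.png

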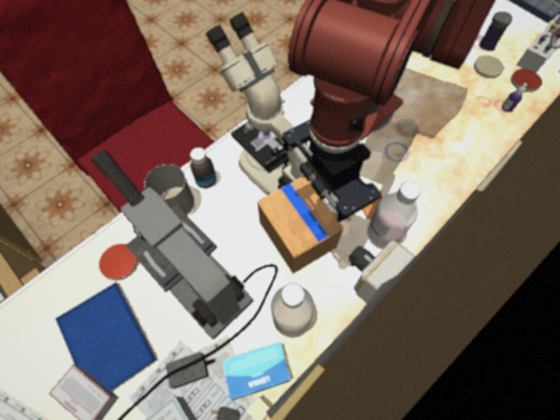

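The carton at (300,222) is closed with the blue tape on top, the bystanders are in place, and the gripper is clear above.

```bash
python3 -c "
from workcell import r, imaging
print(r.sign_off())"
```

```text
the job is handed in; nothing more can be done
None
```

I stood the violet bottle upright in the carton, folded the four flaps flat in the required order, and handed the job in at about 34 s; the call returned no verdict, but the last camera checks put all four flaps within limits and showed the other bottles and the tin in place.

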